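# Gauge the door gaps of a cupboard

## Robot

A 6-joint arm with a two-finger parallel gripper is mounted at the origin on the work surface. World frame = base frame: x ahead of the robot, y to its left, z up, the work surface at z = 0. Lengths are in m, angles in rad, forces in N, time in s.
With the tool pointing down it reaches from about 0.275 to 0.725 m from the base axis. Payload 15.9 kg.
Tool frame: the origin (TCP) lies midway between the tips of the shut fingers; the grasp point (between the pads) lies 19 mm behind it (arm.grip_depth is the distance from the TCP to the grasp point, in m); z points along the fingers, y is the line along which they close (so a half turn about z gives the same grasp; the last joint's range is limited). The gripper opens to 85 mm and grips with 20 to 120 N. Pads are 22 mm wide; open, the fingers measure 114 mm over their backs; the gripper's body (76 mm by 85 mm) begins 54 mm behind the grasp point. The pads swing forward as they close: fully open they stand 13 mm farther back than shut.
Start: joints at [1.138, 0.213, -0.034, 1.323, 0, 1.571], TCP at [0.21, 0.454, 0.231] pointing down, gripper open.
Joint ranges: [-2.98, 2.98], [-0.74, 1.72], [-1.14, 1.35], [-2.1, 2.04], [-1.57, 1.44], [-3.14, 3.14]. Speed limits (rad/s): [1.89, 1.89, 2.39, 2.57, 3.14, 3.14].

## Interface

Orientations are given as a rotation vector (axis times angle).
In Python, from plant import readout, eyes, order, arm gives the robot as it stands.
- The arm moves only by the tool carry_out, never from a script. Its argument "deltas" is a list of rows, each a list of 3 entries, a list of its own where there are three numbers: the shift along the tool's x, y, z in mm, then the turn, a rotation vector about the tool's x, y, z in degrees, then the finger opening in mm, from 0 to 85.4. A call has 1 to 10 rows; each row shifts and turns the commanded pose from where the row before left it, along the tool's axes as they then stand; what a row does not reach is not made up. A row lasts 1/10 s, in which the tool goes at most 50 mm and 8.59 degrees, less where a joint would pass 70% of its speed; a pose out of reach is approached as far as the arm can. A call with a gripper value outside its range is refused whole. The fingers move at their own pace and stop on an object; the grip force is fixed at half the most. Time passes only in rows, so rows that do not move let the fingers close. It gives the time, the measured TCP pose, the force, the opening and the grip force at its end, in the units of the state.
- readout.get_state(): the state, without advancing time (a new reading comes with each control period).
- eyes.camera(name): name is "scene" or "top"; returns (picture, depth): 384x512x3 uint8, red, green, blue; 384x512 float32, m along the optical axis (not along the pixel's ray), 0 where there is no reading.
- eyes.camera_model(name): a dict with "fx", "fy", "cx", "cy" (pixels), "R" (3x3) and "t" (3): a world point X has camera coordinates R X + t. Camera axes: x right, y down, z forward; pixel columns grow to the right and rows downward; lengths in m; the calibration is good to about 2 mm. A picture is of the moment at which its call begins. camera_model takes no time and is no camera call.
- order.hand_in(): hands the job in; it is judged then, once.
The state is a dict: "t": time; "joints": joint angles; "dq": joint speeds; "effort": joint torques, N m; "tcp_pos": TCP position; "eef_rot": TCP orientation; "force": force on the tool from outside, world axes, zero at the start; "torque": the same for the moment, N m; "opening": finger opening in m; "grasp_force": force on a finger pad.
Only numpy, scipy, OpenCV 4.12 (cv2) and the standard library are available. Lean on these libraries where they do the work, as an engineer would, in place of code of your own. Each camera call takes 0.05 s, during which the arm holds its last target. There are 200 camera calls.

## Task

The small oak cupboard lies on its back on the desk; take the feeler gauge from its stand and slide its blade down into the gaps beside the doors to find the one gap that takes it (in the other two it jams: do not force it, draw it out). Push it gently home in the gap that takes it, down to the collar, and leave it standing there as the spacer, without disturbing the other things.

Things in the scene. Friction and masses are not known exactly. Their poses are not given: they have to be found in the camera images.
- cabinet: Oak cupboard on its back, fixed, 260 (x) x 300 (y) x 110 mm high; origin at the centre of its underside, z up. On top two flush pale doors, divided and flanked by three like gaps along x, 5 mm wide, 224 mm long, edges rounded at 3 mm. A brass knob 20 mm high, 24 mm wide on each door at x -88, y +-65 mm. More than 25 N of push from the gauge damages cupboard or strips.
- gap_left (a point): Middle of the gap at the cupboard's y +129.5 mm, at the height of the door faces; axes as the cupboard's. In each gap, 10 mm below the face, lies a hidden full-length packing strip. In one of the three, not known beforehand, it slides down ahead of the blade under a steady 5 N (friction adds a little) and stays down; in the other two it is stuck, gives only springily (4 N per mm) and jams the blade.
- gap_mid (a point): Middle of the gap between the doors, at the height of the door faces; axes as the cupboard's. Packing strip as in gap_left.
- gap_right (a point): Middle of the gap at the cupboard's y -129.5 mm, at the height of the door faces; axes as the cupboard's. Packing strip as in gap_left.
- gauge: Feeler gauge, 0.12 kg, 100 mm tall, upright in its stand; origin at the middle of the blade's lower end, z up. Steel blade 20 (x) x 3 (y) x 40 mm with a round end of 1.5 mm radius; above it a collar 30 x 22 x 6 mm (40 to 46 mm above the tip; too wide for the gaps), then a black handle 30 (x) x 14 (y) x 54 mm (46 to 100 mm above the tip). Its x must lie along the gap.
- blade_tip (a point): Middle of the lower end of the gauge's blade; axes as the gauge's.
- grip (a point): Middle of the gauge's handle, 78 mm above the blade tip; axes as the gauge's: the handle is 14 mm thick along y and 30 mm along x.
- stand: Dark wood block 70 x 70 x 50 mm, fixed to the desk, origin at the centre of its underside, with a 24 x 6 mm slot (along its x), 45 mm deep, in its top; the gauge's blade stands in it with the collar on the block. It may be left or right of the cupboard.
- jar: Clear jar, 60 mm across, 70 mm high, loose; a bystander on the other side of the cupboard from the stand. Origin at the centre of its underside.
- hinge: Brass butt hinge 50 x 38 x 6 mm, loose on the left door; a bystander, about 70 mm to the cupboard's +x of the middle. Origin at the centre of its underside.
- screwdriver: Screwdriver lying on the desk beyond the cupboard, loose; a bystander.
- tape: Grey tape measure 65 x 40 x 62 mm, loose; a bystander. Origin at the centre of its underside.
- mug: White mug 80 mm across, 90 mm high, loose; a bystander. Origin at the centre of its underside.
Not all that is in view belongs to the job. What is shaped like the gauge but orange or purple is not meant.

How it is judged:
On the way, in this order (a step that is already met when the one before it is completed fails the run):
1. the gauge is drawn out of its stand, its blade tip above the block (height (world z) of blade_tip above 0.06 m), for 0.1 s.
2. the blade is upright in one of the door gaps, its tip at least 6 mm below the faces ((y of blade_tip in the frame of cabinet between 0.1245 and 0.1345 m or y of blade_tip in the frame of cabinet between -0.005 and 0.005 m or y of blade_tip in the frame of cabinet between -0.1345 and -0.1245 m) and x of blade_tip in the frame of cabinet between -0.115 and 0.115 m and z of blade_tip in the frame of cabinet below 0.104 m and angle between gauge's own z axis and vertical below 0.15 rad), for 0.1 s.
At the end, for the whole second after the job is handed in: The gauge stands released, at rest and upright (within 0.1 rad) in the one gap that takes it, its blade tip at least 36.5 mm below the door faces (fully home is 40 mm), within the length of the gap ((y of blade_tip in the frame of cabinet between 0.1245 and 0.1345 m or y of blade_tip in the frame of cabinet between -0.005 and 0.005 m or y of blade_tip in the frame of cabinet between -0.1345 and -0.1245 m) and x of blade_tip in the frame of cabinet between -0.115 and 0.115 m and z of blade_tip in the frame of cabinet below 0.0735 m and angle between gauge's own z axis and vertical below 0.1 rad and linear speed of gauge below 0.02 m/s and contact force between gauge and the fingers below 0.1 N); the robot touches nothing.
It fails at once if the gauge is pushed against the cupboard or a packing strip with more than 25 N (contact force between gauge and cabinet above 25 N or contact force between gauge and strip_a above 25 N or contact force between gauge and strip_b above 25 N or contact force between gauge and strip_c above 25 N).
It fails at once if the jar, hinge, screwdriver, tape measure or mug is moved more than 20 mm (distance of any of jar, hinge, screwdriver, tape, mug from where it was at the start of the episode above 0.02 m).
It also fails if it takes over 64 s, if anything falls off the work surface, if the arm or the gripper's body presses on something with over 40 N, if the wrist force passes 120 N, or if a joint passes its speed limit or range.

## Working session

There is one attempt and no reset: what is moved stays moved. The work goes in short steps, Python scripts to look and compute and a tool call to move; the robot and the scene stay as the last step left them, time stands still between calls to the robot, and variables do not carry over. Pictures are saved under pics/ and viewed, at most 10 in all, crops included, and the job is handed in when it is done.

Besides the shell and the picture viewer there is one more tool, called as name(argument=value, ...) on one line, values as JSON. carry_out: Moves the arm, as the interface text tells. Its arguments: {"type":"object","properties":{"deltas":{"type":"array","items":{"type":"array"}}},"required":["deltas"]}

```bash
mkdir -p pics; cat > h.py <<'E'
import numpy as np, cv2
from plant import readout, eyes, order, arm
def shot(n):
    im,d=eyes.camera(n); m=eyes.camera_model(n); return im,d,m
def pts(d,m):
    v,u=np.mgrid[:d.shape[0],:d.shape[1]]
    c=np.stack([(u-m['cx'])/m['fx']*d,(v-m['cy'])/m['fy']*d,d],-1)
    P=(c-np.array(m['t']))@np.array(m['R']); P[d==0]=np.nan; return P
def ray(u,v,z,m):
    R=np.array(m['R']);C=-R.T@np.array(m['t']);r=R.T@np.array([(u-m['cx'])/m['fx'],(v-m['cy'])/m['fy'],1])
    return C+r*(z-C[2])/r[2]
E
python3 - <<'E'
from h import *
for n in('top','scene'):
    im,d,m=shot(n); cv2.imwrite(f'pics/{n}0.png',im[:,:,::-1]); np.savez(f'{n}0.npz',im=im,d=d)
    print(n,m)
print(readout.get_state())
E
```

```text
top {'fx': 478.72901175700514, 'fy': 478.72901175700514, 'cx': 255.82033717202418, 'cy': 192.29317286926832, 'R': array([[-2.25414790e-02, -9.99741555e-01, -2.95034671e-03],
       [-9.88229534e-01,  2.27283594e-02, -1.51280569e-01],
       [ 1.51308528e-01, -4.94468011e-04, -9.88486462e-01]]), 't': array([0.00454301, 0.52553199, 1.47978982])}
scene {'fx': 361.7150968119669, 'fy': 361.7150968119669, 'cx': 253.21911751634195, 'cy': 193.95609829623433, 'R': array([[-6.27988001e-01,  7.78222783e-01,  6.08636545e-04],
       [ 4.33647477e-01,  3.50581657e-01, -8.30085759e-01],
       [-6.46205026e-01, -5.21019963e-01, -5.57635420e-01]]), 't': array([ 0.2999253 , -0.14050454,  1.52471981])}
{'t': 0.1, 'joints': array([ 1.13800532e+00,  2.13326774e-01, -3.49541495e-02,  1.32350855e+00,
        4.45953410e-06,  1.57079025e+00]), 'dq': array([ 0.00044101, -0.00164977,  0.00030501,  0.00130822,  0.00113037,
        0.00065144]), 'effort': array([-2.72198786e-04, -6.87248468e+01,  4.87807167e+01,  1.22921841e-02,
       -5.16444095e-05, -2.95266796e-05]), 'tcp_pos': array([0.20957852, 0.45363318, 0.23087249]), 'eef_rot': array([-6.74477106e-01, -3.06811270e+00,  1.52203138e-03]), 'force': array([-0.85243129, -0.27771666,  0.37247399]), 'torque': array([-0.02216367,  0.02468835, -0.03295462]), 'grasp_force': 0.0, 'opening': 0.0855731104400844}
```

View pics/top0.png

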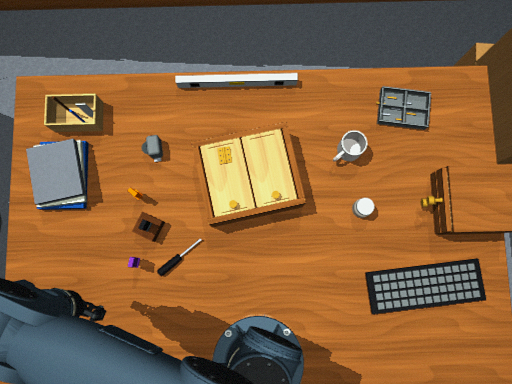

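View pics/scene0.png

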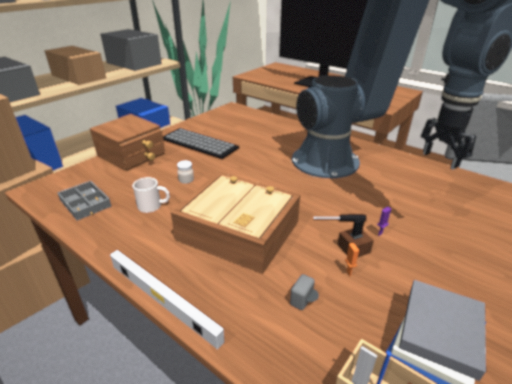

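The top view shows the cupboard centred at about (250,175), the stand with the black gauge at (150,227) and the hinge at (224,153). The screwdriver is at (180,257), the mug at (352,147) and the jar at (364,207). The orange decoy is at (135,193) and the purple one at (133,262).

```bash
cat > m.py <<'E'
from h import *
z=np.load('top0.npz'); im,d=z['im'],z['d']; m=eyes.camera_model('top'); P=pts(d,m)
hsv=cv2.cvtColor(im,cv2.COLOR_RGB2HSV)
h,s,v=[hsv[...,i].astype(int) for i in range(3)]
box=np.zeros(h.shape,bool); box[120:230,190:312]=1
pale=(box&(v>190)&(h>12)&(h<40)).astype(np.uint8)
cs,_=cv2.findContours(pale,0,1); 
allp=np.vstack([c for c in cs if cv2.contourArea(c)>200])[:,0,:]
W=np.array([ray(u,w,.11,m)[:2] for u,w in allp])
r=cv2.minAreaRect((W*1000).astype(np.float32)); print('doors',r, [cv2.contourArea(c) for c in cs if cv2.contourArea(c)>50])
print('door z',np.nanmedian(P[pale>0][:,2]))
high=box&(P[...,2]>.09)
W=P[high][:,:2]*1000; print('cab depth', cv2.minAreaRect(W.astype(np.float32)))
sb=np.zeros(h.shape,bool); sb[205:250,125:175]=1
for lo,hi in((.04,.065),(.085,.13)):
    k=sb&(P[...,2]>lo)&(P[...,2]<hi); Q=P[k]
    print(lo,k.sum(),Q.mean(0)*1000,cv2.minAreaRect((Q[:,:2]*1000).astype(np.float32)))
c=cv2.resize(im[110:280,115:315,::-1],None,fx=4,fy=4,interpolation=cv2.INTER_CUBIC)[:600]
cv2.imwrite('pics/crop0.png',c)
E
python3 m.py
```

```text
doors ((599.5045166015625, 26.613388061523438), (303.1712646484375, 320.96923828125), 1.7577810287475586) [152.0, 2842.0, 2831.5, 223.0]
door z 0.1099452213609699
cab depth ((578.3432006835938, 16.641387939453125), (261.8187561035156, 300.8548583984375), 11.349190711975098)
0.04 431 [424.48813455 334.27596325  50.12891742] ((425.7421875, 337.1540222167969), (72.72006225585938, 69.40936279296875), 63.698482513427734)
0.085 65 [424.52617228 335.21067564 106.59305077] ((424.9927062988281, 336.181640625), (14.171243667602539, 29.254440307617188), 63.801971435546875)
```

View pics/crop0.png

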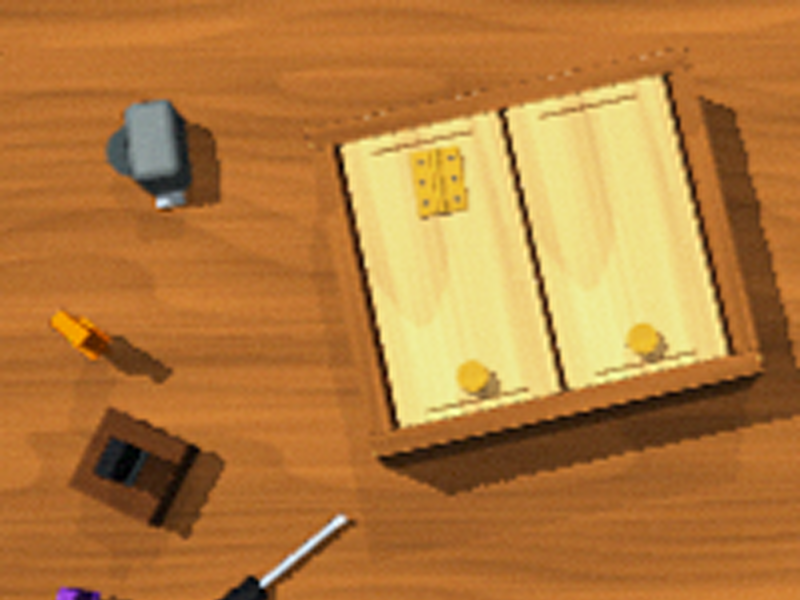

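The crop shows three dark gap lines. The mid one runs from crop (503,112) to (563,388), the left from (338,148) to (392,428) and the right from (667,78) to (728,355). The gauge stands in its block at crop (122,462). Next I fit these.

```bash
cat > m2.py <<'E'
from h import *
z=np.load('top0.npz'); im,d=z['im'],z['d']; m=eyes.camera_model('top'); P=pts(d,m)
v=im.astype(float).mean(2)
def gap(a,b,n=4):
    a=np.array(a)/4+[114.6,109.6];b=np.array(b)/4+[114.6,109.6]; out=[]
    for r in np.arange(a[1]+6,b[1]-6):
        r=int(r); u=a[0]+(b[0]-a[0])*(r-a[1])/(b[1]-a[1]); us=np.arange(int(u)-n,int(u)+n+2)
        g=v[r,us]; w=np.clip(np.median(g)-20-g,0,None) if n==4 else None
        k=np.argmin(g); k=np.clip(k,1,len(us)-2); gg=g[k-1:k+2]; w=gg.max()-gg+1e-3
        out.append(ray((us[k-1:k+2]*w).sum()/w.sum(),r,.11,m)[:2]*1000)
    o=np.array(out,np.float32); vx,vy,x,y=cv2.fitLine(o,cv2.DIST_HUBER,0,.01,.01).ravel()
    if vx<0: vx,vy=-vx,-vy
    res=(o-[x,y])@[-vy,vx]; print('yaw',np.degrees(np.arctan2(vy,vx)),'pt',x,y,'std',res.std(),'offset@11.9', np.array([x,y])@[-np.sin(.2077),np.cos(.2077)])
gap((338,148),(392,428));gap((503,112),(563,388));gap((667,78),(728,355))
k=np.zeros(v.shape,bool);k[205:250,125:175]=1
k&=(P[...,2]>.1)&(P[...,2]<.12);Q=P[k][:,:2]*1000
c=Q.mean(0);w,V=np.linalg.eigh(np.cov(Q.T));print('handle',k.sum(),c,np.sqrt(w*12),np.degrees(np.arctan2(V[1],V[0])),'z',np.median(P[k][:,2]))
vv,uu=np.nonzero(k); print(uu.mean(),vv.mean())
k=np.zeros(v.shape,bool);k[205:250,125:175]=1
k&=(P[...,2]>.045)&(P[...,2]<.054);print(cv2.boxPoints(cv2.minAreaRect((P[k][:,:2]*1000).astype(np.float32))))
s=readout.get_state();from scipy.spatial.transform import Rotation as R
print(R.from_rotvec(s['eef_rot']).as_matrix().round(3))
E
python3 m2.py
```

```text
yaw 11.320477 pt 555.3649 144.2027 std 0.5143288 offset@11.9 26.58172735120229
yaw 11.29803 pt 581.27423 16.733036 std 0.4402894 offset@11.9 -103.49108299844356
yaw 11.270266 pt 602.6011 -112.140144 std 0.37880248 offset@11.9 -233.9922990863403
handle 56 [425.00864386 335.86613486] [15.40514116 30.05884965] [-121.02107817  148.97892183] z 0.10919905646134011
142.10714285714286 224.51785714285714
[[377.77386 320.66693]
 [439.2072  288.90167]
 [472.22455 352.75647]
 [410.7912  384.52173]]
[[-0.908  0.419 -0.   ]
 [ 0.419  0.908 -0.001]
 [ 0.    -0.001 -1.   ]]
```

carry_out(deltas=[[[0,0,0],[0,0,2.2],60],[[-35,-1,0],[0,0,0],60],[[-35,-1,0],[0,0,0],60],[[-35,-1,0],[0,0,0],60],[[-35,-1,0],[0,0,0],60],[[-35,-1,0],[0,0,0],60],[[-35,-1,0],[0,0,0],60],[[-35,-1,0],[0,0,0],60],[[0,0,0],[0,0,0],60],[[0,0,0],[0,0,0],60]])

```text
t: 1.1
tcp_pos: [0.4251, 0.3359, 0.2309]
eef_rot: [-0.735, -3.054, 0.001]
force: [-0.4, 0.2, -0.3]
opening: 0.0602
grasp_force: 0.0
```

carry_out(deltas=[[[0,0,25],[0,0,0],60],[[0,0,25],[0,0,0],60],[[0,0,25],[0,0,0],60],[[0,0,25],[0,0,0],60],[[0,0,25],[0,0,0],60],[[0,0,20],[0,0,0],60],[[0,0,10],[0,0,0],60],[[0,0,7],[0,0,0],60],[[0,0,0],[0,0,0],60],[[0,0,0],[0,0,0],30]])

```text
t: 2.1
tcp_pos: [0.4251, 0.3369, 0.0701]
eef_rot: [0.733, 3.054, 0.001]
force: [0.2, -0.7, -0.6]
opening: 0.0468
grasp_force: 0.0
```

carry_out(deltas=[[[0,0,0],[0,0,0],20],[[0,0,0],[0,0,0],16],[[0,0,0],[0,0,0],8],[[0,0,0],[0,0,0],8],[[0,0,0],[0,0,0],8],[[0,0,0],[0,0,0],8],[[0,0,0],[0,0,0],8]])

```text
t: 2.8
tcp_pos: [0.4251, 0.3366, 0.0699]
eef_rot: [0.733, 3.054, 0.001]
force: [-1.0, -0.8, 5.9]
opening: 0.013
grasp_force: 58.6
```

carry_out(deltas=[[[0,0,-10],[0,0,0],8],[[0,0,-20],[0,0,0],8],[[0,0,-20],[0,0,0],8],[[0,0,-20],[0,0,0],8],[[0,0,-20],[0,0,0],8],[[0,0,-20],[0,0,0],8],[[0,0,-20],[0,0,0],8],[[0,0,-10],[0,0,0],8],[[0,0,0],[0,0,0],8],[[0,0,0],[0,0,0],8]])

```text
t: 3.8
tcp_pos: [0.4247, 0.3363, 0.2087]
eef_rot: [-0.733, -3.054, 0.001]
force: [0.5, 0.4, -0.8]
opening: 0.0133
grasp_force: 59.4
```

```bash
python3 - <<'E'
from h import *
ims=[]
for n,(r,c) in {'top':(150,80),'scene':(130,290)}.items():
    im,d,m=shot(n); np.savez(f'{n}1.npz',im=im,d=d); print(n)
    ims.append(cv2.resize(im[r:r+150,c:c+100,::-1],None,fx=4,fy=4,interpolation=cv2.INTER_CUBIC))
cv2.imwrite('pics/held1.png',np.hstack(ims)); print(readout.get_state())
E
```

```text
top
scene
{'t': 3.9, 'joints': array([ 6.69811292e-01,  3.04937548e-01,  2.84559562e-02,  1.29590407e+00,
       -1.69786554e-05,  1.14101201e+00]), 'dq': array([ 1.68992337e-05,  1.17404656e-03,  1.39443936e-03,  3.74753525e-03,
       -9.71245050e-04, -2.50547226e-04]), 'effort': array([-6.37950492e-03, -7.80877733e+01,  4.94853044e+01,  2.30440573e-02,
        1.44283522e-04,  6.56325869e-05]), 'tcp_pos': array([0.42441974, 0.33611113, 0.20827934]), 'eef_rot': array([-7.33105838e-01, -3.05386249e+00,  1.97981876e-03]), 'force': array([ 0.12147021, -0.04702049, -1.82044507]), 'torque': array([ 0.04121204, -0.0150503 ,  0.00966693]), 'grasp_force': 59.3749862909317, 'opening': 0.01352246830137317}
```

View pics/held1.png

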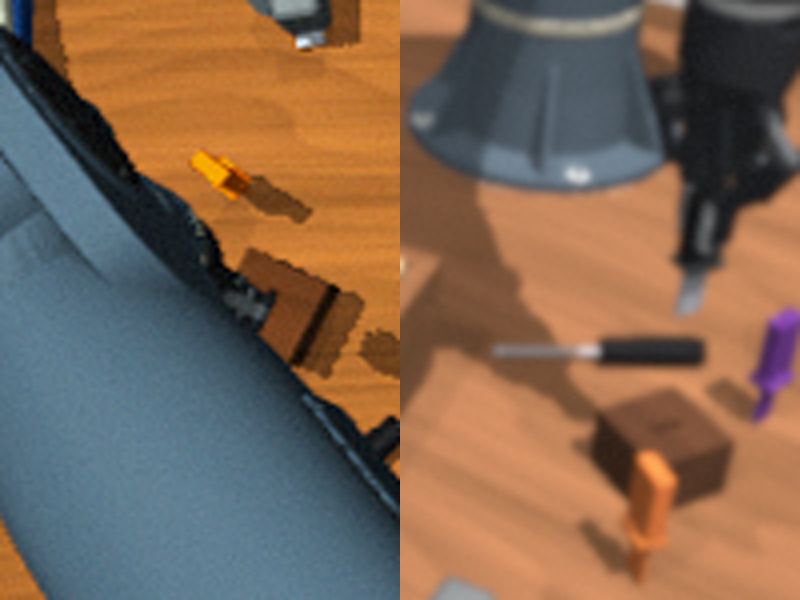

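carry_out(deltas=[[[-15,-8,0],[0,0,0],8],[[-31,-17,0],[0,0,0],8],[[-31,-18,0],[0,0,0],8],[[-31,-18,0],[0,0,0],8],[[-31,-17,0],[0,0,0],8],[[-31,-17,0],[0,0,0],8],[[-31.7,-18.3,0],[0,0,0],8],[[0,0,0],[0,0,-6.3],8],[[0,0,0],[0,0,-8],8],[[0,0,0],[0,0,-8],8]])

```text
t: 4.9
tcp_pos: [0.5529, 0.1434, 0.2083]
eef_rot: [-0.121, -3.138, 0.001]
force: [-0.6, -0.6, -0.5]
opening: 0.0135
grasp_force: 59.4
```

carry_out(deltas=[[[0,0,0],[0,0,-8],8],[[0,0,0],[0,0,-8],8],[[0,0,0],[0,0,0],8],[[0,0,5],[0,0,0],8],[[0,0,5],[0,0,0],8],[[0,0,5],[0,0,0],8],[[0,0,5],[0,0,0],8],[[0,0,5],[0,0,0],8],[[0,0,0],[0,0,0],8],[[0,0,0],[0,0,0],8]])

```text
t: 5.9
tcp_pos: [0.5531, 0.1439, 0.1843]
eef_rot: [0.309, -3.126, 0.0]
force: [0.1, 0.1, -1.0]
opening: 0.0137
grasp_force: 59.4
```

```bash
python3 - <<'E'
from h import *
im,d,m=shot('scene'); np.savez('scene2.npz',im=im,d=d)
R=np.array(m['R']);t=np.array(m['t'])
s=readout.get_state();p=s['tcp_pos'];print(p,s['eef_rot'],s['force'])
def pix(X): c=R@X+t; return c[0]/c[2]*m['fx']+m['cx'],c[1]/c[2]*m['fy']+m['cy']
print('tip px',pix(p-[0,0,.06]),'gap px',pix(np.array([.5529,.1437,.11])))
u,v=map(int,pix(np.array([.5529,.1437,.11])))
print(u,v); cv2.imwrite('pics/near2.png',cv2.resize(im[v-50:v+50,u-65:u+65,::-1],None,fx=6,fy=6,interpolation=cv2.INTER_CUBIC))
E
```

```text
[0.55321503 0.14395133 0.18449371] [-3.09133660e-01  3.12605257e+00  7.35497677e-05] [-0.43797163 -0.13764648 -0.00900087]
tip px (np.float64(276.0701572773864), np.float64(210.40859521564863)) gap px (np.float64(275.88134243068737), np.float64(214.41552969972017))
275 214
```

View pics/near2.png

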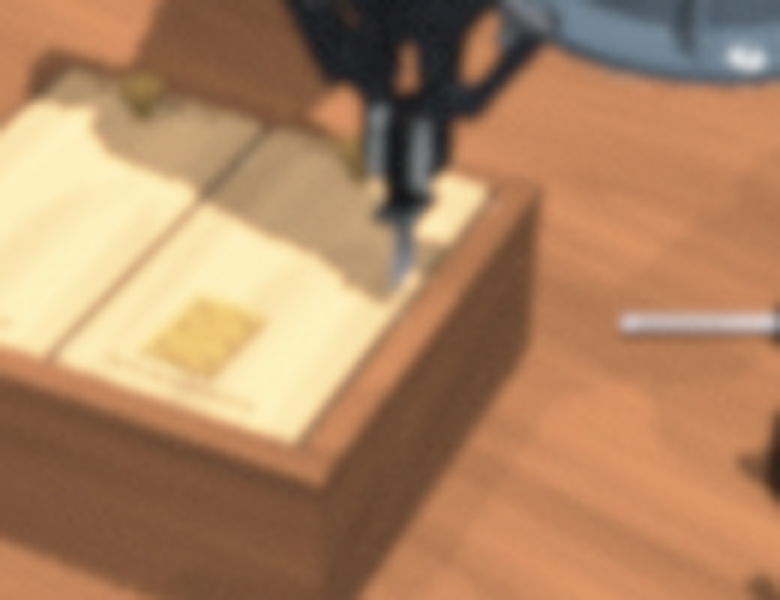

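The blade tip at crop (402,283) hangs about 14 mm above the left gap line, consistent with my measurement. I'll lower it gently.

carry_out(deltas=[[[0,0,4],[0,0,0],8],[[0,0,4],[0,0,0],8],[[0,0,3],[0,0,0],8],[[0,0,2],[0,0,0],8],[[0,0,1],[0,0,0],8],[[0,0,0.5],[0,0,0],8],[[0,0,0.5],[0,0,0],8],[[0,0,0],[0,0,0],8]])

```text
t: 6.75
tcp_pos: [0.5532, 0.1439, 0.1693]
eef_rot: [-0.309, 3.126, 0.0]
force: [0.2, 0.7, -1.0]
opening: 0.0131
grasp_force: 59.4
```

carry_out(deltas=[[[0,0,0.7],[0,0,0],8],[[0,0,0.7],[0,0,0],8],[[0,0,0],[0,0,0],8]])

```text
t: 7.05
tcp_pos: [0.5531, 0.1439, 0.1678]
eef_rot: [0.309, -3.126, 0.0]
force: [0.3, 0.9, -0.9]
opening: 0.0134
grasp_force: 59.4
```

carry_out(deltas=[[[0,0,0.7],[0,0,0],8],[[0,0,0.7],[0,0,0],8],[[0,0,0],[0,0,0],8]])

```text
t: 7.35
tcp_pos: [0.5531, 0.1439, 0.1664]
eef_rot: [0.309, -3.126, -0.0]
force: [0.6, -1.2, -1.3]
opening: 0.0135
grasp_force: 59.4
```

carry_out(deltas=[[[0,0,0.7],[0,0,0],8],[[0,0,0.7],[0,0,0],8],[[0,0,0],[0,0,0],8]])

```text
t: 7.65
tcp_pos: [0.553, 0.1439, 0.165]
eef_rot: [0.309, -3.126, -0.0]
force: [0.2, -0.2, -1.6]
opening: 0.0134
grasp_force: 59.4
```

carry_out(deltas=[[[0,0,0.7],[0,0,0],8],[[0,0,0.7],[0,0,0],8],[[0,0,0],[0,0,0],8]])

```text
t: 7.95
tcp_pos: [0.5531, 0.1439, 0.1636]
eef_rot: [0.309, -3.126, 0.0]
force: [0.0, 0.0, -1.8]
opening: 0.0134
grasp_force: 59.4
```

In the gap without contact. Now on to the strip.

carry_out(deltas=[[[0,0,1],[0,0,0],8],[[0,0,1],[0,0,0],8],[[0,0,1],[0,0,0],8],[[0,0,1],[0,0,0],8],[[0,0,0],[0,0,0],8]])

```text
t: 8.45
tcp_pos: [0.5531, 0.1439, 0.1597]
eef_rot: [-0.309, 3.126, -0.0]
force: [-0.1, 0.3, -0.0]
opening: 0.0133
grasp_force: 59.7
```

carry_out(deltas=[[[0,0,0.5],[0,0,0],8],[[0,0,0.5],[0,0,0],8],[[0,0,0.5],[0,0,0],8],[[0,0,0],[0,0,0],8],[[0,0,0],[0,0,0],8]])

```text
t: 8.95
tcp_pos: [0.5532, 0.1439, 0.1583]
eef_rot: [-0.309, 3.126, 0.0]
force: [-0.1, -0.6, 3.4]
opening: 0.0135
grasp_force: 59.8
```

carry_out(deltas=[[[0,0,0.5],[0,0,0],8],[[0,0,0.5],[0,0,0],8],[[0,0,0.5],[0,0,0],8],[[0,0,0],[0,0,0],8],[[0,0,0],[0,0,0],8]])

```text
t: 9.45
tcp_pos: [0.5531, 0.1439, 0.1567]
eef_rot: [0.309, -3.126, 0.0]
force: [-0.6, -0.8, 3.1]
opening: 0.0135
grasp_force: 59.8
```

The force stays level, so the strip seems to slide here. I'll check a bit further.

carry_out(deltas=[[[0,0,0.7],[0,0,0],8],[[0,0,0.7],[0,0,0],8],[[0,0,0.7],[0,0,0],8],[[0,0,0],[0,0,0],8]])

```text
t: 9.85
tcp_pos: [0.5531, 0.1439, 0.1545]
eef_rot: [0.309, -3.126, 0.0]
force: [1.0, 0.6, 2.3]
opening: 0.0131
grasp_force: 59.8
```

carry_out(deltas=[[[0,0,0.7],[0,0,0],8],[[0,0,0.7],[0,0,0],8],[[0,0,0.7],[0,0,0],8],[[0,0,0],[0,0,0],8]])

```text
t: 10.25
tcp_pos: [0.5531, 0.1439, 0.1524]
eef_rot: [0.309, -3.126, 0.0]
force: [-0.3, 0.2, 1.9]
opening: 0.0133
grasp_force: 59.8
```

carry_out(deltas=[[[0,0,1],[0,0,0],8],[[0,0,1],[0,0,0],8],[[0,0,1],[0,0,0],8],[[0,0,1],[0,0,0],8],[[0,0,1],[0,0,0],8],[[0,0,0],[0,0,0],8]])

```text
t: 10.85
tcp_pos: [0.5531, 0.1439, 0.1473]
eef_rot: [0.309, -3.126, 0.0]
force: [-0.3, -0.6, 1.8]
opening: 0.0133
grasp_force: 59.8
```

carry_out(deltas=[[[0,0,1],[0,0,0],8],[[0,0,1],[0,0,0],8],[[0,0,1],[0,0,0],8],[[0,0,1],[0,0,0],8],[[0,0,1],[0,0,0],8],[[0,0,0],[0,0,0],8]])

```text
t: 11.45
tcp_pos: [0.553, 0.1439, 0.1423]
eef_rot: [0.309, -3.126, 0.0]
force: [-0.0, -0.7, -0.0]
opening: 0.0134
grasp_force: 59.8
```

carry_out(deltas=[[[0,0,1],[0,0,0],8],[[0,0,1],[0,0,0],8],[[0,0,1],[0,0,0],8],[[0,0,1],[0,0,0],8],[[0,0,1],[0,0,0],8],[[0,0,1],[0,0,0],8],[[0,0,0],[0,0,0],8]])

```text
t: 12.15
tcp_pos: [0.5531, 0.1439, 0.1363]
eef_rot: [0.309, -3.126, 0.0]
force: [0.6, 0.4, 2.0]
opening: 0.0137
grasp_force: 59.8
```

carry_out(deltas=[[[0,0,1],[0,0,0],8],[[0,0,1],[0,0,0],8],[[0,0,1],[0,0,0],8],[[0,0,1],[0,0,0],8],[[0,0,0.5],[0,0,0],8],[[0,0,0],[0,0,0],8]])

```text
t: 12.75
tcp_pos: [0.5531, 0.1439, 0.1319]
eef_rot: [0.309, -3.126, -0.0]
force: [0.4, 0.2, 2.4]
opening: 0.0134
grasp_force: 59.8
```

carry_out(deltas=[[[0,0,0.5],[0,0,0],8],[[0,0,0.4],[0,0,0],8],[[0,0,0],[0,0,0],8]])

```text
t: 13.05
tcp_pos: [0.5531, 0.1439, 0.1311]
eef_rot: [0.309, -3.126, 0.0]
force: [0.5, 0.6, 2.1]
opening: 0.0132
grasp_force: 59.8
```

carry_out(deltas=[[[0,0,0.3],[0,0,0],8],[[0,0,0],[0,0,0],8]])

```text
t: 13.25
tcp_pos: [0.5531, 0.1439, 0.1308]
eef_rot: [-0.309, 3.126, -0.0]
force: [-1.5, -0.3, 3.4]
opening: 0.0135
grasp_force: 59.8
```

carry_out(deltas=[[[0,0,0.3],[0,0,0],8],[[0,0,0],[0,0,0],8]])

```text
t: 13.45
tcp_pos: [0.5531, 0.1439, 0.1305]
eef_rot: [-0.309, 3.126, 0.0]
force: [0.4, 0.8, 3.7]
opening: 0.0134
grasp_force: 59.8
```

carry_out(deltas=[[[0,0,0.3],[0,0,0],8],[[0,0,0],[0,0,0],8]])

```text
t: 13.65
tcp_pos: [0.5531, 0.1439, 0.1302]
eef_rot: [-0.309, 3.126, -0.0]
force: [0.4, -0.3, 2.9]
opening: 0.0133
grasp_force: 59.8
```

carry_out(deltas=[[[0,0,0],[0,0,0],20],[[0,0,0],[0,0,0],28],[[0,0,0],[0,0,0],36],[[0,0,0],[0,0,0],40],[[0,0,0],[0,0,0],40],[[0,0,-5],[0,0,0],40],[[0,0,-15],[0,0,0],40],[[0,0,-25],[0,0,0],40],[[0,0,-25],[0,0,0],40],[[0,0,-25],[0,0,0],40]])

```text
t: 14.65
tcp_pos: [0.553, 0.1439, 0.2266]
eef_rot: [-0.309, 3.126, 0.0]
force: [0.5, 0.3, 0.3]
opening: 0.0402
grasp_force: 0.0
```

carry_out(deltas=[[[0,0,-25],[0,0,0],40],[[0,0,-25],[0,0,0],40],[[30,0,0],[0,0,0],40],[[35,0,0],[0,0,0],40],[[35,0,0],[0,0,0],40],[[35,0,0],[0,0,0],40],[[0,0,0],[0,0,0],40],[[0,0,0],[0,0,0],40]])

```text
t: 15.45
tcp_pos: [0.4206, 0.1175, 0.276]
eef_rot: [-0.309, 3.125, 0.0]
force: [-0.1, 0.2, 0.2]
opening: 0.0402
grasp_force: 0.0
```

```bash
python3 - <<'E'
from h import *
im,d,m=shot('scene'); P=pts(d,m)
k=np.zeros(d.shape,bool);k[150:260,230:330]=1
k&=(np.hypot(P[...,0]-.553,P[...,1]-.144)<.03)&(P[...,2]>.15)&(P[...,2]<.2)
print(k.sum(),'top z',np.percentile(P[k][:,2],[50,90,97]),'xy',np.nanmedian(P[k],0))
cv2.imwrite('pics/end3.png',cv2.resize(im[140:280,160:340,::-1],None,fx=4,fy=4,interpolation=cv2.INTER_CUBIC))
print(readout.get_state()['tcp_pos'],readout.get_state()['t'])
E
```

```text
80 top z [0.16569242 0.17081976 0.17111221] xy [0.55910105 0.14880053 0.16569242]
[0.42118565 0.11758559 0.27572603] 15.5
```

View pics/end3.png

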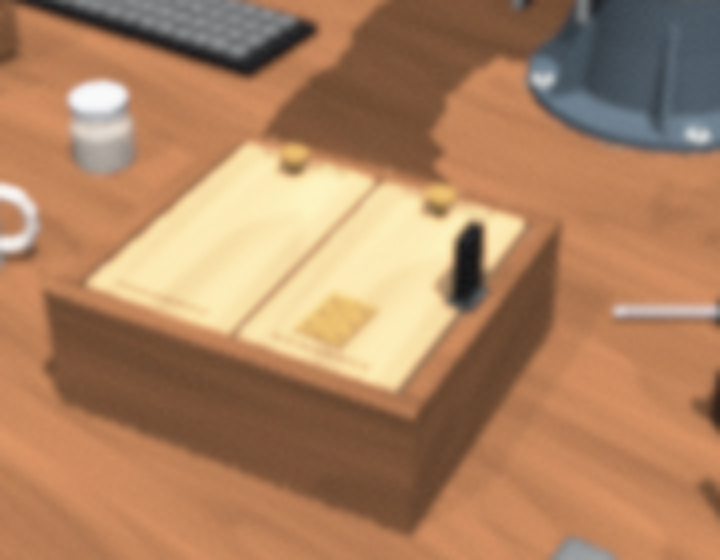

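The gauge stands upright in the left gap at crop (468,265), its collar on the faces. Its top is at z of about 0.171, so the tip is at about 0.071, below the 0.0735 limit. Nothing else has moved.

```bash
python3 -c "
from plant import order; print(order.hand_in())"
```

```text
the job is handed in; nothing more can be done
None
```

The job is handed in: the left gap took the feeler gauge on the first try, under a steady push of about 5 N, so the other two were not probed; it stands there upright and released, its tip about 39 mm below the door faces by camera depth, and the bystanders in the last view look undisturbed.

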